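# Pack out the clamping jig and hold the jaw shut

### The job

First lift the round plywood cut-out from the gap in the clamping jig and leave it in the blue offcuts tray. Then stand black packers from the rack upright and square in the gap, centred on the blue line between the orange jaw and the plywood work, adding one at a time and feeling with the jaw, until the jaw, pushed by its handle, squeezes the stack against the work before it runs out of travel; use no more packers than that takes and leave the spare ones in the rack and everything else where it is. Finish while still holding: keep pushing the jaw firmly against the stack, because its spring opens it when let go.

Things in the scene. Friction and masses are not known exactly. Their poses are not given: they have to be found in the camera images.
- jig: clamping jig fixed to the table: plywood base 120 (x) x 250 (y) x 12 mm thick with a blue centre line along its y. Origin on the blue line at table level; the base's top is at z = 12 mm. The jaw closes towards the jig's +y. The open gap between jaw and work is 46 to 76 mm wide at the start; with the jaw at its end stop 8 to 38 mm would remain, so one or two packers are needed
- jaw (a joint): travel of the orange jaw towards the work, m: 0 fully open (as at the start), 0.038 at its end stop. A spring pushes it open with 3 N at 0, growing to 5 N at 0.038 (plus 0.4 N friction). The jaw's flat face, 70 mm wide and 40 mm high above the base, lies at y = -45 mm in the jig's frame at 0 and at -7 mm at the end stop. If the jaw stops short of 0.038 it is biting on the stack; if it reaches 0.038 one more packer is needed
- jaw_handle (a point): centre of the dark steel handle plate that stands on the jaw, 50 (x) x 14 (y, the push direction) x 36 mm tall, top 88 mm above the table, this point 70 mm above the table and at y = -90 mm in the jig frame when the jaw is open; moves with the jaw. The jaw block below it ends 8 mm further back (-y) than the handle's rear face and tops out 52 mm above the table. Push it on the rear (-y) face or grip it from above. This frame is aligned with the jig's
- work_face (a point): centre of the face of the plywood work (90 wide x 46 mm tall x 36 mm thick, fixed across the jig on its base) that looks at the jaw; this point is 23 mm above the base; the gap lies on its -y side; axes as the jig's
- packer0_c (a point): black plastic packer block with grey top inlay, 22 thick (its own x, the way that fills the gap) x 46 wide (its own y) x 56 mm tall (z), 70 g; all three are alike; this point is its centre, 28 mm above its underside. It starts upright in a compartment of the rack (floor 6 mm above the table, walls 20 mm high, blocks 40 mm apart along the rack). Take it across the 46 mm width, near the top, so that the fingers do not need room between stacked packers
- packer1_c (a point): black plastic packer block with grey top inlay, 22 thick (its own x, the way that fills the gap) x 46 wide (its own y) x 56 mm tall (z), 70 g; all three are alike; this point is its centre, 28 mm above its underside. It starts upright in a compartment of the rack (floor 6 mm above the table, walls 20 mm high, blocks 40 mm apart along the rack). Take it across the 46 mm width, near the top, so that the fingers do not need room between stacked packers
- packer2_c (a point): black plastic packer block with grey top inlay, 22 thick (its own x, the way that fills the gap) x 46 wide (its own y) x 56 mm tall (z), 70 g; all three are alike; this point is its centre, 28 mm above its underside. It starts upright in a compartment of the rack (floor 6 mm above the table, walls 20 mm high, blocks 40 mm apart along the rack). Take it across the 46 mm width, near the top, so that the fingers do not need room between stacked packers
- plug_c (a point): round laminated plywood cut-out, 36 mm diameter, 40 mm tall, 40 g, standing on the jig's base in the gap; this point is its centre, 20 mm above its underside
- tray_in (a point): centre of the inner floor of the blue offcuts tray, 150 x 150 mm outside, walls 4 mm thick and 35 mm high, floor about 4 mm above the table; fixed
- rack: wooden rack of the packers, 126 (x) x 66 (y) x 20 mm high, fixed; origin under its centre; three compartments in a row along its x, at x = -40, 0 and 40 mm
- glue: white glue bottle, 52 mm diameter, 130 mm tall, a bystander; origin under its centre
- brush: brush lying on the table, a bystander
- cup: white cup, 70 mm diameter, 80 mm tall, a bystander
- tin: tin with green label, 72 mm diameter, 70 mm tall, a bystander
Mind the look-alikes: they are no part of the job. Leave any yellow look-alike of the part that bears packer1_c alone.

How it is judged (in metres and radians):
On the way, in this order (a step that is already met when the one before it is completed fails the run):
1. the round cut-out lies released in the offcuts tray (x of plug_c in the frame of tray_in between -0.062 and 0.062 m and y of plug_c in the frame of tray_in between -0.062 and 0.062 m and z of plug_c in the frame of tray_in below 0.03 m and contact force between the fingers and plug below 0.1 N), for 0.2 s.
2. a packer stands in the gap (((x of packer0_c in the frame of jig between -0.018 and 0.018 m and y of packer0_c in the frame of work_face between -0.07 and -0.007 m and z of packer0_c in the frame of jig between 0.036 and 0.044 m and angle between packer0_c's own z axis and vertical below 0.12 rad and angle between the x axis of packer0_c and the y axis of jig, either way round below 0.2 rad) or (x of packer1_c in the frame of jig between -0.018 and 0.018 m and y of packer1_c in the frame of work_face between -0.07 and -0.007 m and z of packer1_c in the frame of jig between 0.036 and 0.044 m and angle between packer1_c's own z axis and vertical below 0.12 rad and angle between the x axis of packer1_c and the y axis of jig, either way round below 0.2 rad) or (x of packer2_c in the frame of jig between -0.018 and 0.018 m and y of packer2_c in the frame of work_face between -0.07 and -0.007 m and z of packer2_c in the frame of jig between 0.036 and 0.044 m and angle between packer2_c's own z axis and vertical below 0.12 rad and angle between the x axis of packer2_c and the y axis of jig, either way round below 0.2 rad))), for 0.2 s.
At the end, for the whole second after the job is handed in: Cut-out released in the tray. Each packer upright, square (0.2 rad), seated in the gap within 18 mm of the blue line, or unmoved (20 mm) in the rack. Fingers push the still jaw (over 4 N), stack squeezed over 2.5 N at jaw and work, jaw travel over 12 mm (none too many), fingers off the packers (all of step 1 and ((x of packer0_c in the frame of jig between -0.018 and 0.018 m and y of packer0_c in the frame of work_face between -0.07 and -0.007 m and z of packer0_c in the frame of jig between 0.036 and 0.044 m and angle between packer0_c's own z axis and vertical below 0.12 rad and angle between the x axis of packer0_c and the y axis of jig, either way round below 0.2 rad) or distance of packer0_c from where it was at the start of the episode below 0.02 m) and ((x of packer1_c in the frame of jig between -0.018 and 0.018 m and y of packer1_c in the frame of work_face between -0.07 and -0.007 m and z of packer1_c in the frame of jig between 0.036 and 0.044 m and angle between packer1_c's own z axis and vertical below 0.12 rad and angle between the x axis of packer1_c and the y axis of jig, either way round below 0.2 rad) or distance of packer1_c from where it was at the start of the episode below 0.02 m) and ((x of packer2_c in the frame of jig between -0.018 and 0.018 m and y of packer2_c in the frame of work_face between -0.07 and -0.007 m and z of packer2_c in the frame of jig between 0.036 and 0.044 m and angle between packer2_c's own z axis and vertical below 0.12 rad and angle between the x axis of packer2_c and the y axis of jig, either way round below 0.2 rad) or distance of packer2_c from where it was at the start of the episode below 0.02 m) and (contact force between jaw and packer0 above 2.5 N or contact force between jaw and packer1 above 2.5 N or contact force between jaw and packer2 above 2.5 N) and (contact force between work and packer0 above 2.5 N or contact force between work and packer1 above 2.5 N or contact force between work and packer2 above 2.5 N) and contact force between the fingers and jaw above 4 N and contact force between the fingers and packer0 below 0.2 N and contact force between the fingers and packer1 below 0.2 N and contact force between the fingers and packer2 below 0.2 N and value of joint jaw above 0.012 m and velocity of joint jaw between -0.003 and 0.003 m/s); the arm keeps its last pose, push and grip.
It fails at once if a bystander is moved by more than 40 mm (distance of any of glue, brush, cup, tin from where it was at the start of the episode above 0.04 m).
It also fails if it takes over 72 s, if anything falls off the work surface, if the arm or the gripper's body presses on something with over 40 N, if the wrist force passes 120 N, or if a joint passes its speed limit or range.

### The arm

A 6-joint arm with a two-finger parallel gripper is mounted at the origin on the work surface. World frame = base frame: x ahead of the robot, y to its left, z up, the work surface at z = 0. Lengths are in mm, angles in rad, forces in N, time in s.
With the tool pointing down it reaches from about 300 to 775 mm from the base axis. Payload 14.6 kg.
Tool frame: the origin (TCP) lies at the very end of the fingers, on their centre line; the grasp point (between the pads) lies 19 mm behind it; z points along the fingers, y is the line along which they close (so a half turn about z gives the same grasp; the last joint's range is limited). The gripper opens to 94 mm and grips with 3 to 60 N. Pads are 16 mm wide; open, the fingers measure 119 mm over their backs; the gripper's body (75 mm by 177 mm) begins 78 mm behind the grasp point.
Start: joints at [-1.306, 0.3, 1.521, -0, 1.321, -0.067], TCP at [179.153, -519.994, 205.446] pointing down, gripper open.
Joint ranges: [-3.03, 3.03], [-0.79, 2.21], [0.23, 2.52], [-1.04, 4.18], [0, 3.07], [-2.55, 2.55]. Speed limits (rad/s): [2.22, 2.22, 2.57, 3.14, 3.14, 3.14].

### API

Orientations are given as [roll, pitch, yaw] about the fixed x, y, z axes, in that order (R = Rz(yaw) Ry(pitch) Rx(roll)).
In Python, from cell import read_state, viewer, manip, models gives the robot as it stands.
- The arm moves only by the tool carry_out, never from a script. Its argument "deltas" is a list of rows, each an object with "dp": the shift along the tool's x, y, z in mm, a list of three; "roll": the turn about the tool's z in degrees; "gripper": the opening, from -1 (shut) to 1 (fully open), so that 0 is half open. In form: [{"dp": [tx, ty, tz], "roll": roll, "gripper": gripper}, ...]. A call has 1 to 12 rows; each row is the pose to reach, as a shift and turn from the pose commanded when the call began, along the tool's axes at that moment; what a row does not reach only later rows make up. A row lasts 1/12 s, in which the tool goes at most 41.7 mm and 7.16 degrees, less where a joint would pass 70% of its speed; a pose out of reach is approached as far as the arm can. A call with a gripper value outside its range is refused whole. The fingers move at their own pace and stop on an object; "newtons" is the grip in N (left out, the last holds). Time passes only in rows, so rows that repeat a pose let the fingers close. It gives the time, the measured TCP pose, the force, the opening and the grip force at its end, in the units of the state.
- read_state(): the state, without advancing time (a new reading comes with each control period).
- viewer.camera(name): name is "side" or "top"; returns the picture (420x560x3 uint8, red, green, blue); there is no depth.
- viewer.camera_params(name): a dict with "fovy" (degrees; the focal length in pixels is half the picture's height over the tangent of half this angle, whatever the lens; pixels are square), "cx", "cy" (the principal point, pixels), "eye" and "attitude" of the camera in the world. Camera axes: x right, y up, looking along -z (the intrinsics and any distortion apply to the point x, -y, -z); pixel columns grow to the right and rows downward; lengths in mm; the calibration is good to about 2 mm. A picture is of the moment at which its call begins. camera_params takes no time and is no camera call.
- manip.sign_off(): hands the job in; it is judged then, once.
Trained networks look in the newest picture that a camera, given by its name, has taken for a name from the list of things; names that differ only in an ending like _2 or _b are one class to them, and where a whole thing is asked for, a point or a joint stands for the part that bears it (a point fixed in the world has none). Each returns a list of dicts, best first, with "p" (0 to 1); they miss things now and then, are a little off and sometimes report something else, mostly with a low value. They report only what shows in the picture. A call takes as long as a camera call. They do not tell look-alikes from the thing itself.
- models.cut_out(camera, label): "region" (420x560 bool, what is visible of it) and "box" ([left, top, right, bottom] in pixels, round what is visible of it).
The state is a dict: "clock": time; "joints": joint angles; "qd": joint speeds; "effort": joint torques, N m; "eef_pos": TCP position; "eef_rot": TCP orientation; "wrist_force": force on the tool from outside, world axes, zero at the start; "moment": the same for the moment, N m; "finger_gap": finger opening in mm; "finger_force": force on a finger pad.
Only numpy, scipy, OpenCV 4.12 (cv2) and the standard library are available. Lean on these libraries where they do the work, as an engineer would, in place of code of your own. Each camera call takes 0.05 s, during which the arm holds its last target. There are 200 camera calls.

## Working session

There is one attempt and no reset: what is moved stays moved. The work goes in short steps, Python scripts to look and compute and a tool call to move; the robot and the scene stay as the last step left them, time stands still between calls to the robot, and variables do not carry over. Pictures are saved under pics/ and viewed, at most 10 in all, crops included, and the job is handed in when it is done.

Besides the shell and the picture viewer there is one more tool, called after ">>>" as name(argument=value, ...), one argument or row to a line, values as JSON. carry_out: Moves the arm, as the interface text tells. Its arguments: {"type":"object","properties":{"deltas":{"type":"array"},"newtons":{"type":"number"}},"required":["deltas"]}

```bash
mkdir -p pics
python3 - <<'E'
from cell import read_state, viewer, manip, models
import cv2
for n in("top","side"):
    im=viewer.camera(n); cv2.imwrite(f"pics/{n}0.png",im[:,:,::-1]); print(n,viewer.camera_params(n))
    for l in("jig","jaw","jaw_handle","work_face","packer0_c","plug_c","tray_in","rack","glue","cup","tin","brush"):
        try: print(l,[(round(d["p"],2),[int(v) for v in d["box"]]) for d in models.cut_out(n,l)])
        except Exception as e: print(l,e)
print(read_state())
E
```

```text
top {'fovy': 42.036459097741904, 'cx': 286.3764039421514, 'cy': 209.21856071892444, 'eye': array([3.75020757e+02, 7.95839077e-01, 1.27884448e+03]), 'attitude': array([ 0.14381196, -0.0141278 , -1.5578684 ])}
jig [(0.69, [98, 203, 174, 271]), (0.62, [213, 160, 322, 214]), (0.21, [401, 237, 425, 252])]
jaw [(0.97, [282, 167, 308, 205])]
jaw_handle [(0.78, [286, 170, 313, 204]), (0.72, [424, 153, 460, 192]), (0.56, [100, 199, 177, 273])]
work_face [(0.72, [232, 162, 257, 209]), (0.21, [283, 169, 315, 203])]
packer0_c [(0.76, [398, 239, 426, 249])]
plug_c [(0.72, [268, 177, 285, 196]), (0.67, [283, 168, 310, 204])]
tray_in [(0.83, [99, 202, 177, 273])]
rack [(0.71, [394, 199, 427, 256])]
glue [(0.65, [237, 250, 261, 277])]
cup [(0.95, [425, 155, 460, 190])]
tin [(0.84, [127, 137, 167, 174]), (0.73, [401, 219, 426, 234])]
brush [(0.91, [275, 254, 352, 309]), (0.35, [286, 170, 314, 203])]
side {'fovy': 57.46656104338296, 'cx': 279.76842427087655, 'cy': 211.52534265644456, 'eye': array([456.89274684, 631.99655849, 720.4897431 ]), 'attitude': array([ 0.81788893,  0.01435332, -3.00092698])}
j
[... 486 characters left out ...]
325, 204, 366, 243])]
{'clock': 1.3, 'joints': array([-1.30562573e+00,  2.99898286e-01,  1.52099396e+00, -6.53729787e-06,
        1.32069562e+00, -6.65866533e-02]), 'qd': array([-0.0002668 ,  0.00090505, -0.00141641,  0.00028138, -0.00017072,
        0.00125279]), 'effort': array([ 1.16029125e-03, -5.31663537e+01, -3.52915299e+01,  7.09043979e-02,
        2.12827785e-02,  2.15047299e-05]), 'eef_pos': array([ 179.1386546 , -520.00247104,  205.4490802 ]), 'eef_rot': array([3.14158830e+00, 6.63832044e-06, 3.31758870e-01]), 'wrist_force': array([-0.07452705, -0.50154769,  0.01083536]), 'moment': array([ 0.02399874, -0.04407247, -0.05769568]), 'finger_force': 0.0, 'finger_gap': 93.67628931870682}
```

Run:
```python
import cv2
t=cv2.imread("pics/top0.png")[135:315,90:470]; cv2.imwrite("pics/top0c.png",cv2.resize(t,None,fx=2.1,fy=2.1,interpolation=cv2.INTER_CUBIC))
t=cv2.imread("pics/side0.png")[120:420,160:400]; cv2.imwrite("pics/side0c.png",cv2.resize(t,None,fx=2,fy=2,interpolation=cv2.INTER_CUBIC))
```

```text
(no output)
```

View pics/top0c.png

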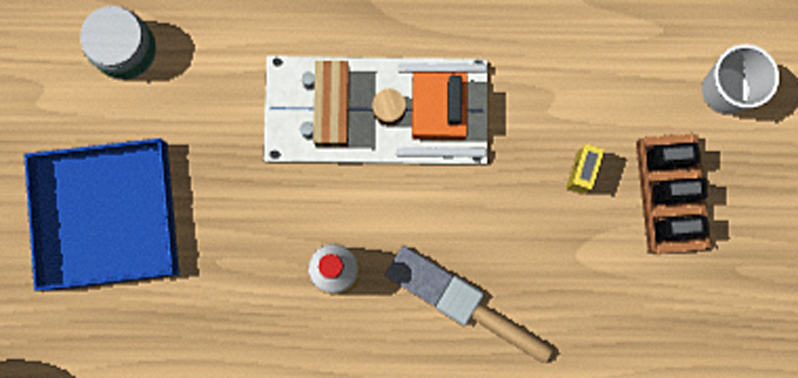

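View pics/side0c.png

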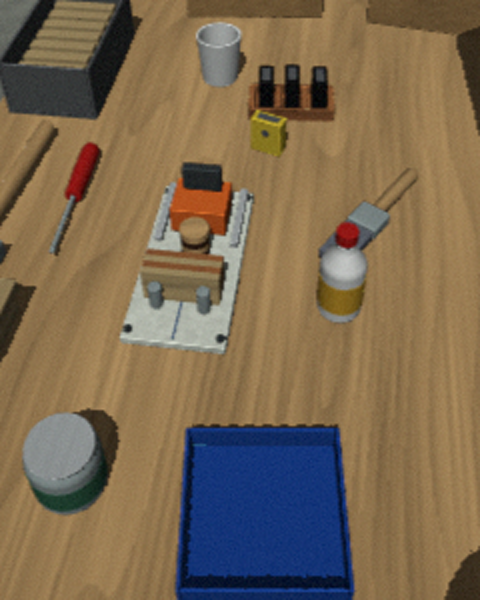

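```bash
cat > h.py <<'E'
import numpy as np, cv2
from scipy.spatial.transform import Rotation as R
from cell import read_state, viewer, manip, models
def plane(n,uv,z):
    c=viewer.camera_params(n); f=210/np.tan(np.radians(c["fovy"]/2)); uv=np.atleast_2d(np.asarray(uv,float))
    d=np.c_[(uv[:,0]-c["cx"])/f,-(uv[:,1]-c["cy"])/f,-np.ones(len(uv))]@R.from_euler("xyz",c["attitude"]).as_matrix().T
    return c["eye"][:2]+d[:,:2]*((z-c["eye"][2])/d[:,2])[:,None]
def rectify(n,im,z,x0,x1,y0,y1,s=2):   # column = (x-x0)*s, row=(y-y0)*s flipped
    c=np.float32([[100,100],[460,100],[460,350],[100,350]]); w=plane(n,c,z)
    H=cv2.getPerspectiveTransform(c,np.float32(np.c_[(w[:,1]-y0)*s,(x1-w[:,0])*s]))
    o=cv2.warpPerspective(im,H,(int((y1-y0)*s),int((x1-x0)*s)),flags=cv2.INTER_CUBIC)
    return o
def rect(n,mask,z):
    cs,_=cv2.findContours(mask.astype(np.uint8),cv2.RETR_EXTERNAL,cv2.CHAIN_APPROX_NONE)
    out=[]
    for k in cs:
        if cv2.contourArea(k)<8: continue
        w=plane(n,k[:,0],z); r=cv2.minAreaRect(np.float32(w)); m=cv2.moments(k)
        out.append((plane(n,[m["m10"]/m["m00"],m["m01"]/m["m00"]],z)[0].round(1),np.round(r[0],1),np.round(r[1],1),round(r[2],1)))
    return out
E
python3 - <<'E'
from h import *
im=cv2.imread("pics/top0.png"); hsv=cv2.cvtColor(im,cv2.COLOR_BGR2HSV)
def sub(m,b): o=np.zeros_like(m); l,t,r,bb=b; o[t:bb,l:r]=m[t:bb,l:r]; return o
H,S,V=[hsv[:,:,i].astype(int) for i in range(3)]
print("base z12",rect("top",cv2.morphologyEx(sub((S<60)&(V>90),(210,155,330,220)).astype(np.uint8),cv2.MORPH_CLOSE,np.ones((25,25))),12))
print("jaw z52",rect("top",sub((H<14)&(S>170)&(V>120),(275,160,325,210)),52))
print("handle z88",rect("top",sub((V<75)&(S<120),(300,165,313,200)),88))
print("rack inlay z62",rect("top",sub((S<60)&(V>75),(395,198,432,256)),62))
print("tray z39",rect("top",sub((H>100)&(H<130)&(S>120),(95,195,182,278)),39))
for l,z in(("plug_c",52),("work_face",58),("jaw",52),("jaw_handle",88),("glue",130),("tin",70),("cup",80),("rack",20)):
    viewer.camera("top"); d=models.cut_out("top",l)
    if d: print(l,z,rect("top",d[0]["region"],z))
# side-camera cross-check
viewer.camera("side")
for l,z in(("plug_c",52),("jig",12)): 
    d=models.cut_out("side",l); 
    if d: print("side",l,z,rect("side",d[0]["region"],z))
# rectified views for reading by eye
def pad(o): return o
a=rectify("top",im,12,330,520,-190,130,2.2); b=rectify("top",im,62,250,480,-400,-230,2.5)
cv2.imwrite("pics/jig12.png",a); cv2.imwrite("pics/rack62.png",b)
E
```

```text
base z12 [(array([611.1,  27.8]), array([611.6,  28.2]), array([121.3, 248. ]), 0.1)]
jaw z52 [(array([609.2, -34.4]), array([611.7, -41.3]), array([69.8, 57.3]), 0.7)]
handle z88 [(array([609. , -59.1]), array([610.5, -56.5]), array([47.5, 13.3]), 0.4)]
rack inlay z62 [(array([ 480.6, -306.4]), array([ 480.6, -306.3]), array([11.2, 29.5]), 0.8), (array([ 521.5, -306.9]), array([ 521.1, -307.1]), array([11.3, 29.7]), 0.8), (array([ 559.4, -299.5]), array([ 559.7, -299. ]), array([11.4, 29.7]), 0.9)]
tray z39 [(array([486.6, 322. ]), array([487.5, 321.8]), array([149.1, 154.5]), 7.6)]
plug_c 52 [(array([604.9,  12.6]), array([604.9,  12.4]), array([39.4, 31.9]), 0.9)]
work_face 58 [(array([606.8,  78. ]), array([607.5,  81.7]), array([94.8, 52.3]), 1.2)]
jaw 52 [(array([607.8, -42.7]), array([607.1, -43.6]), array([74.3, 61.9]), 0.7)]
jaw_handle 88 [(array([601.5, -42.1]), array([601.4, -42.3]), array([70. , 55.7]), 0.7)]
glue 130 [(array([ 625.3, -348. ]), array([ 622.9, -348. ]), array([61.8, 82. ]), 45.3)]
tin 70 [(array([668.8, 304.9]), array([668.9, 305.3]), array([85.6, 71.5]), 46.2)]
cup 80 [(array([ 636.8, -364. ]), array([ 637.8, -361.4]), array([69.7, 85.5]), 24.8)]
rack 20 [(array([ 516.1, -296.7]), array([ 520.3, -303. ]), array([130.6,  70.2]), 5.4)]
side plug_c 52 [(array([607.5,  23.4]), array([607.6,  22.9]), array([33.5, 57. ]), 11.3)]
side jig 12 [(array([609.9,  30.6]), array([611.8,   2.9]), array([123.6, 312.5]), 0.1)]
```

View pics/jig12.png

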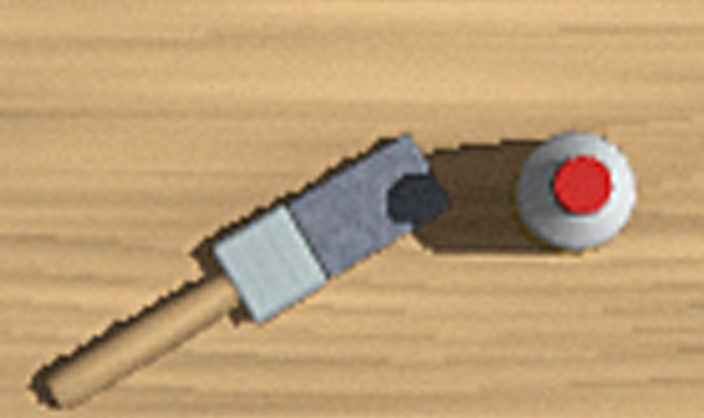

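View pics/rack62.png

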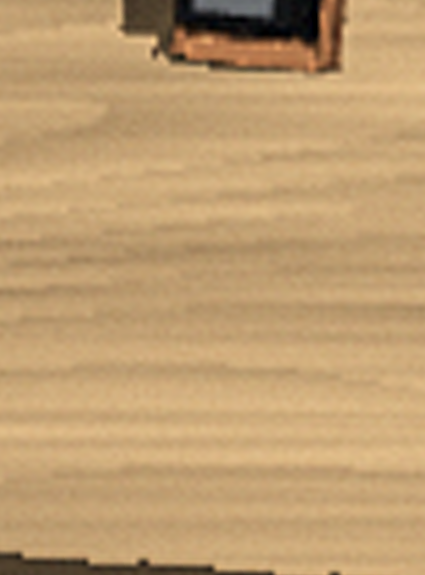

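Run:
```python
from h import *
g=lambda x,y:(90+x/2.1,135+y/2.1)
for nm,x,y,z in (("work front top",348,60,58),("work front bot",348,144,58),("work back",315,100,58),("jaw front top",412,72,52),("jaw front bot",412,138,52),("jaw rear",467,138,52),("handle l",448,100,88),("handle r",462,100,88),("base L",265,162,12),("base R",489,163,12),("base TL",266,57,12),("base TR",490,57,12),("line L",270,107,12),("line R",365,108,12),("plug",389,104,52),("glue cap",331,265,130),("tray TL",25,154,39),("tray TR",163,139,39),("tray BR",178,274,39),("tray BL",37,290,39),("yellow",588,167,60),("rackTL",637,138,20),("rackTR",697,134,20),("rackBL",650,252,20)):
    print(nm,plane("top",g(x,y),z)[0].round(1))
g=lambda x,y:(160+x/2,120+y/2)
for nm,x,y,z in (("plug top",197,229,52),("work front edge topL",144,252,58),("work front topR",222,256,58),("jaw front topL",174,206,52),("jaw front topR",231,212,52),("handle top c",202,166,88),("handle rear?",202,163,88),("line near",178,318,12),("base nearL",122,340,12),("base nearR",223,350,12),("packer tops",266,68,62),("p",292,68,62),("p",319,70,62),("base farR",253,190,12)):
    print("side",nm,plane("side",g(x,y),z)[0].round(1))
```

```text
work front top [656.3  57.2]
work front bot [563.9  55.3]
work back [611.5  91.9]
jaw front top [645.4 -12.6]
jaw front bot [572.4 -13.6]
jaw rear [573.3 -73.1]
handle l [607.9 -50.6]
handle r [608.1 -65.4]
base L [549.4 149.1]
base R [ 551.9 -100.3]
base TL [668.8 151.8]
base TR [ 672.9 -101. ]
line L [611.6 145.5]
line R [612.1  39.1]
plug [609.5  11.9]
glue cap [430.5  66.4]
tray TL [550.5 406.6]
tray TR [569.3 257.8]
tray BR [423.  235.3]
tray BL [404.  384.8]
yellow [ 542.5 -202.9]
rackTL [ 581.4 -264.6]
rackTR [ 586.9 -331.8]
rackBL [ 454.8 -277. ]
side plug top [605.8  13.2]
side work front edge topL [658.8  62.6]
side work front topR [568.3  57.1]
side jaw front topL [641.2 -21.8]
side jaw front topR [569.5 -20.3]
side handle top c [611.  -59.9]
side handle rear? [612.  -65.4]
side line near [611.1 116.3]
side base nearL [667. 154.]
side base nearR [553.4 152.4]
side packer tops [ 560.8 -316.7]
side p [ 522.2 -321.3]
side p [ 481.9 -321. ]
side base farR [ 553.2 -104.1]
```

```bash
cat > d.py <<'E'
import sys
from h import *
s=read_state(); r=s["eef_rot"]; M=R.from_euler("xyz",r).as_matrix()
x,y,z,yaw=map(float,sys.argv[1:5])
d=M.T@(np.array([x,y,z])-s["eef_pos"])
print("dp",d.round(1),"roll",round(-((yaw-np.degrees(r[2])+90)%180-90),1),"rows",round(np.linalg.norm(d)/41.7,1),"clock",s["clock"],"q",s["joints"].round(2))
E
python3 d.py 608 12.5 190 90.6
```

```text
dp [ 578.9 -363.8   15.5] roll -71.6 rows 16.4 clock 2.25 q [-1.31  0.3   1.52 -0.    1.32 -0.07]
```

>>> carry_out(
  deltas=[
    {"dp": [578, -364, 15], "roll": -71, "gripper": 0.23},
    {"dp": [578, -364, 15], "roll": -71, "gripper": 0.23},
    {"dp": [578, -364, 15], "roll": -71, "gripper": 0.23},
    {"dp": [578, -364, 15], "roll": -71, "gripper": 0.23},
    {"dp": [578, -364, 15], "roll": -71, "gripper": 0.23},
    {"dp": [578, -364, 15], "roll": -71, "gripper": 0.23},
    {"dp": [578, -364, 15], "roll": -71, "gripper": 0.23},
    {"dp": [578, -364, 15], "roll": -71, "gripper": 0.23},
    {"dp": [578, -364, 15], "roll": -71, "gripper": 0.23},
    {"dp": [578, -364, 15], "roll": -71, "gripper": 0.23},
    {"dp": [578, -364, 15], "roll": -71, "gripper": 0.23},
    {"dp": [578, -364, 15], "roll": -71, "gripper": 0.23},
  ],
)

```text
clock: 3.25
eef_pos: [493.3, -128.4, 194.7]
eef_rot: [3.141, 0.0, 1.572]
wrist_force: [1.4, -1.7, -0.3]
finger_gap: 57.8
finger_force: 0.0
```

```bash
python3 d.py 608 12.5 170 90.6;python3 -c "
from h import *
s=read_state();print(s['eef_pos'],s['eef_rot'],s['finger_gap'])"
```

```text
dp [140.8 114.9  24.7] roll -0.5 rows 4.4 clock 3.25 q [-0.33  0.22  1.65 -0.    1.27 -0.33]
[ 493.28674047 -128.39118348  194.65521976] [3.14110244e+00 2.17044648e-04 1.57193584e+00] 57.79988498273634
```

>>> carry_out(
  deltas=[
    {"dp": [130, 105, 20], "roll": -0.5, "gripper": 0.23},
    {"dp": [130, 105, 20], "roll": -0.5, "gripper": 0.23},
    {"dp": [130, 105, 20], "roll": -0.5, "gripper": 0.23},
    {"dp": [130, 105, 20], "roll": -0.5, "gripper": 0.23},
    {"dp": [130, 105, 20], "roll": -0.5, "gripper": 0.23},
    {"dp": [130, 105, 20], "roll": -0.5, "gripper": 0.23},
    {"dp": [130, 105, 20], "roll": -0.5, "gripper": 0.23},
  ],
)

```text
clock: 3.83
eef_pos: [597.0, -0.6, 174.3]
eef_rot: [-3.141, 0.0, 1.58]
wrist_force: [-0.2, 0.7, 1.3]
finger_gap: 57.6
finger_force: 0.0
```

```bash
python3 d.py 608 12.5 26 90.6
python3 - <<'E'
from h import *
im=viewer.camera("side"); cv2.imwrite("pics/s1.png",cv2.resize(im[100:310,160:400,::-1],None,fx=2.5,fy=2.5,interpolation=cv2.INTER_CUBIC))
E
```

```text
dp [ 13.   11.2 148.3] roll -0.1 rows 3.6 clock 3.8333 q [-0.06  0.43  1.42 -0.    1.29 -0.07]
```

View pics/s1.png

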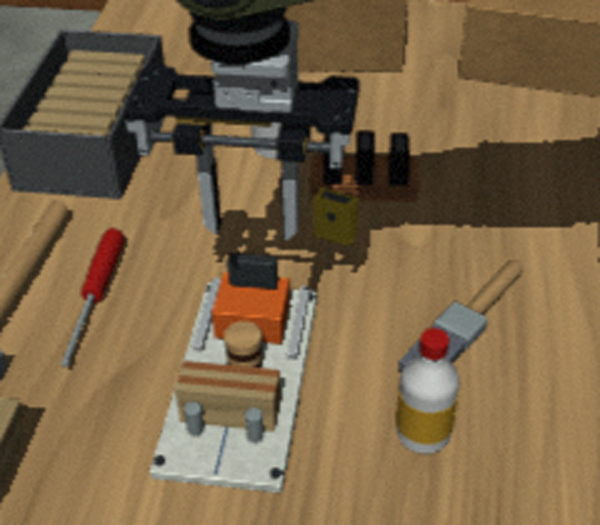

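>>> carry_out(
  deltas=[
    {"dp": [13, 11, 40], "roll": 0, "gripper": 0.23},
    {"dp": [13, 11, 80], "roll": 0, "gripper": 0.23},
    {"dp": [13, 11, 110], "roll": 0, "gripper": 0.23},
    {"dp": [13, 11, 130], "roll": 0, "gripper": 0.23},
    {"dp": [13, 11, 146], "roll": 0, "gripper": 0.23},
    {"dp": [13, 11, 147], "roll": 0, "gripper": 0.23},
    {"dp": [13, 11, 147], "roll": 0, "gripper": -0.6},
    {"dp": [13, 11, 147], "roll": 0, "gripper": -0.6},
    {"dp": [13, 11, 147], "roll": 0, "gripper": -0.6},
    {"dp": [13, 11, 147], "roll": 0, "gripper": -0.6},
    {"dp": [13, 11, 147], "roll": 0, "gripper": -0.6},
  ],
  newtons=15,
)

```text
clock: 4.8
eef_pos: [608.9, 12.5, 29.0]
eef_rot: [3.139, 0.0, 1.58]
wrist_force: [-1.5, -1.6, 7.9]
finger_gap: 35.5
finger_force: 15.0
```

```bash
python3 d.py 487 321 175 98; python3 -c "
from h import *
print(plane('side',(260,194),174))"
```

```text
dp [ 309.5 -118.8 -146.4] roll -7.5 rows 8.7 clock 4.8 q [-0.04  0.62  1.5  -0.    1.02 -0.05]
[[597.41557194   5.2806755 ]]
```

>>> carry_out(
  deltas=[
    {"dp": [0, 0, -40], "roll": 0, "gripper": -0.6},
    {"dp": [0, 0, -80], "roll": 0, "gripper": -0.6},
    {"dp": [0, 0, -120], "roll": 0, "gripper": -0.6},
    {"dp": [5, 0, -150], "roll": 0, "gripper": -0.6},
    {"dp": [310, -119, -150], "roll": 0, "gripper": -0.6},
    {"dp": [310, -119, -150], "roll": 0, "gripper": -0.6},
    {"dp": [310, -119, -150], "roll": 0, "gripper": -0.6},
    {"dp": [310, -119, -150], "roll": 0, "gripper": -0.6},
    {"dp": [310, -119, -150], "roll": 0, "gripper": -0.6},
    {"dp": [310, -119, -150], "roll": 0, "gripper": -0.6},
    {"dp": [310, -119, -150], "roll": 0, "gripper": -0.6},
    {"dp": [310, -119, -150], "roll": 0, "gripper": -0.6},
  ],
)

```text
clock: 5.8
eef_pos: [485.0, 323.9, 178.1]
eef_rot: [3.141, -0.0, 1.58]
wrist_force: [0.5, 0.0, -0.6]
finger_gap: 35.9
finger_force: 15.0
```

```bash
python3 d.py 487 321 40 90
```

```text
dp [ -3.    1.9 138.1] roll 0.6 rows 3.3 clock 5.8 q [0.53 0.4  1.46 0.   1.29 0.52]
```

>>> carry_out(
  deltas=[
    {"dp": [0, 0, 40], "roll": 0, "gripper": -0.6},
    {"dp": [0, 0, 80], "roll": 0, "gripper": -0.6},
    {"dp": [0, 0, 115], "roll": 0, "gripper": -0.6},
    {"dp": [0, 0, 140], "roll": 0, "gripper": -0.6},
    {"dp": [0, 0, 153], "roll": 0, "gripper": -0.6},
    {"dp": [0, 0, 156], "roll": 0, "gripper": -0.6},
    {"dp": [0, 0, 156], "roll": 0, "gripper": 0.3},
    {"dp": [0, 0, 156], "roll": 0, "gripper": 0.3},
    {"dp": [0, 0, 156], "roll": 0, "gripper": 0.3},
    {"dp": [0, 0, 130], "roll": 0, "gripper": 0.3},
    {"dp": [0, 0, 90], "roll": 0, "gripper": 0.3},
    {"dp": [0, 0, 50], "roll": 0, "gripper": 0.3},
  ],
)

```text
clock: 6.8
eef_pos: [486.1, 321.4, 129.3]
eef_rot: [-3.141, 0.0, 1.58]
wrist_force: [0.2, 0.9, 1.1]
finger_gap: 61.3
finger_force: 0.0
```

```bash
python3 - <<'E'
from h import *
im=viewer.camera("side"); d=models.cut_out("side","plug_c"); print([(x["p"],x["box"]) for x in d])
# move on to rack; packer nearest/yaw 5deg
E
python3 d.py 560 -301 175 5
```

```text
[(0.73, [286.7, 359.5, 304.5, 386.7])]
dp [-624.6   65.8  -42.7] roll 85.5 rows 15.1 clock 6.9 q [0.52 0.44 1.5  0.   1.19 0.51]
```

>>> carry_out(
  deltas=[
    {"dp": [-5, 0, -42], "roll": 0, "gripper": 0.6},
    {"dp": [-625, 66, -43], "roll": 85, "gripper": 0.6},
    {"dp": [-625, 66, -43], "roll": 85, "gripper": 0.6},
    {"dp": [-625, 66, -43], "roll": 85, "gripper": 0.6},
    {"dp": [-625, 66, -43], "roll": 85, "gripper": 0.6},
    {"dp": [-625, 66, -43], "roll": 85, "gripper": 0.6},
    {"dp": [-625, 66, -43], "roll": 85, "gripper": 0.6},
    {"dp": [-625, 66, -43], "roll": 85, "gripper": 0.6},
    {"dp": [-625, 66, -43], "roll": 85, "gripper": 0.6},
    {"dp": [-625, 66, -43], "roll": 85, "gripper": 0.6},
    {"dp": [-625, 66, -43], "roll": 85, "gripper": 0.6},
    {"dp": [-625, 66, -43], "roll": 85, "gripper": 0.6},
  ],
)

```text
clock: 7.9
eef_pos: [539.0, -140.8, 171.0]
eef_rot: [3.141, -0.002, 0.198]
wrist_force: [0.9, 0.7, -0.0]
finger_gap: 75.2
finger_force: 0.0
```

```bash
python3 d.py 560 -301 130 5
```

```text
dp [-11.1 161.2  41.1] roll 6.4 rows 4.0 clock 7.9 q [-0.32  0.34  1.54  0.    1.25  1.05]
```

>>> carry_out(
  deltas=[
    {"dp": [-11, 160, 40], "roll": 6, "gripper": 0.6},
    {"dp": [-11, 160, 40], "roll": 6, "gripper": 0.6},
    {"dp": [-11, 160, 40], "roll": 6, "gripper": 0.6},
    {"dp": [-11, 160, 40], "roll": 6, "gripper": 0.6},
    {"dp": [-11, 160, 40], "roll": 6, "gripper": 0.6},
    {"dp": [-11, 160, 40], "roll": 6, "gripper": 0.6},
    {"dp": [-11, 160, 40], "roll": 6, "gripper": 0.6},
  ],
)

```text
clock: 8.48
eef_pos: [560.8, -297.1, 130.5]
eef_rot: [3.141, -0.001, 0.1]
wrist_force: [-0.0, -0.2, -0.1]
finger_gap: 75.2
finger_force: 0.0
```

```bash
python3 d.py 560 -301 34 5
python3 - <<'E'
from h import *
im=viewer.camera("side"); cv2.imwrite("pics/s2.png",cv2.resize(im[60:220,210:400,::-1],None,fx=3.5,fy=3.5,interpolation=cv2.INTER_CUBIC))
E
```

```text
dp [-1.3  3.8 96.5] roll 0.7 rows 2.3 clock 8.4833 q [-0.54  0.55  1.34  0.    1.25  0.93]
```

View pics/s2.png

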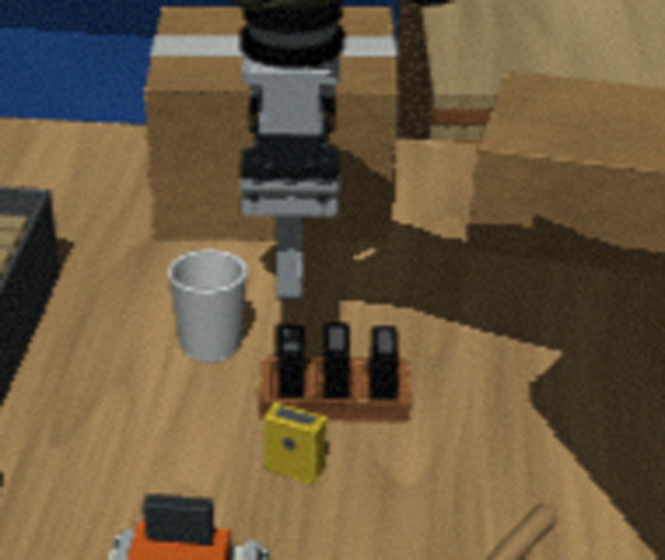

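>>> carry_out(
  deltas=[
    {"dp": [-1, 4, 30], "roll": 1, "gripper": 0.6},
    {"dp": [-1, 4, 65], "roll": 1, "gripper": 0.6},
    {"dp": [-1, 4, 88], "roll": 1, "gripper": 0.6},
    {"dp": [-1, 4, 97], "roll": 1, "gripper": 0.6},
    {"dp": [-1, 4, 97], "roll": 1, "gripper": 0.6},
    {"dp": [-1, 4, 97], "roll": 1, "gripper": -0.3},
    {"dp": [-1, 4, 97], "roll": 1, "gripper": -0.3},
    {"dp": [-1, 4, 97], "roll": 1, "gripper": -0.3},
    {"dp": [-1, 4, 97], "roll": 1, "gripper": -0.3},
    {"dp": [-1, 4, 97], "roll": 1, "gripper": -0.3},
    {"dp": [-1, 4, 97], "roll": 1, "gripper": -0.3},
  ],
  newtons=20,
)

```text
clock: 9.45
eef_pos: [560.6, -301.7, 34.0]
eef_rot: [3.141, -0.001, 0.083]
wrist_force: [-0.5, 2.7, 5.9]
finger_gap: 45.9
finger_force: 20.0
```

```bash
python3 d.py 611 -200 170 90; python3 d.py 611 40 170 90
```

```text
dp [  58.8  -97.1 -136. ] roll -85.3 rows 4.2 clock 9.45 q [-0.55  0.67  1.4   0.    1.07  0.94]
dp [  78.6 -336.3 -136.2] roll -85.3 rows 8.9 clock 9.45 q [-0.55  0.67  1.4   0.    1.07  0.94]
```

>>> carry_out(
  deltas=[
    {"dp": [0, 0, -25], "roll": 0, "gripper": -0.3},
    {"dp": [0, 0, -60], "roll": 0, "gripper": -0.3},
    {"dp": [0, 0, -100], "roll": 0, "gripper": -0.3},
    {"dp": [10, -30, -136], "roll": -7, "gripper": -0.3},
    {"dp": [79, -336, -136], "roll": -85.5, "gripper": -0.3},
    {"dp": [79, -336, -136], "roll": -85.5, "gripper": -0.3},
    {"dp": [79, -336, -136], "roll": -85.5, "gripper": -0.3},
    {"dp": [79, -336, -136], "roll": -85.5, "gripper": -0.3},
    {"dp": [79, -336, -136], "roll": -85.5, "gripper": -0.3},
    {"dp": [79, -336, -136], "roll": -85.5, "gripper": -0.3},
    {"dp": [79, -336, -136], "roll": -85.5, "gripper": -0.3},
    {"dp": [79, -336, -136], "roll": -85.5, "gripper": -0.3},
  ],
)

```text
clock: 10.45
eef_pos: [611.1, 43.5, 169.2]
eef_rot: [-3.141, -0.0, 1.213]
wrist_force: [1.0, -0.4, -1.2]
finger_gap: 45.8
finger_force: 20.0
```

```bash
python3 d.py 611 41 100 90.4
```

```text
dp [-2.4  0.8 69.2] roll -20.9 rows 1.7 clock 10.45 q [0.01 0.47 1.37 0.   1.3  0.37]
```

>>> carry_out(
  deltas=[
    {"dp": [-2.4, 1, 10], "roll": -7, "gripper": -0.3},
    {"dp": [-2.4, 1, 30], "roll": -14, "gripper": -0.3},
    {"dp": [-2.4, 1, 60], "roll": -21, "gripper": -0.3},
    {"dp": [-2.4, 1, 60], "roll": -21, "gripper": -0.3},
    {"dp": [-2.4, 1, 60], "roll": -21, "gripper": -0.3},
  ],
)

```text
clock: 10.87
eef_pos: [610.6, 37.2, 108.4]
eef_rot: [-3.139, -0.0, 1.567]
wrist_force: [0.1, 0.5, -0.7]
finger_gap: 45.9
finger_force: 20.0
```

```bash
python3 d.py 611 41 41 90.4
python3 - <<'E'
from h import *
im=viewer.camera("side"); cv2.imwrite("pics/s3.png",cv2.resize(im[170:310,200:320,::-1],None,fx=4,fy=4,interpolation=cv2.INTER_CUBIC))
E
```

```text
dp [ 3.8  0.5 67.4] roll -0.6 rows 1.6 clock 10.8667 q [0.   0.53 1.44 0.   1.18 0.  ]
```

View pics/s3.png

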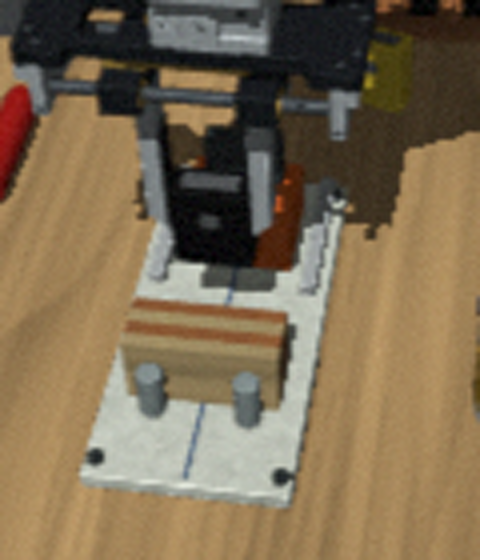

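>>> carry_out(
  deltas=[
    {"dp": [2, 0, 25], "roll": -0.5, "gripper": -0.3},
    {"dp": [2, 0, 45], "roll": -0.5, "gripper": -0.3},
    {"dp": [2, 0, 58], "roll": -0.5, "gripper": -0.3},
    {"dp": [2, 0, 65], "roll": -0.5, "gripper": -0.3},
    {"dp": [2, 0, 68], "roll": -0.5, "gripper": -0.3},
    {"dp": [2, 0, 68], "roll": -0.5, "gripper": -0.3},
  ],
)

```text
clock: 11.42
eef_pos: [611.6, 39.1, 41.6]
eef_rot: [3.141, 0.0, 1.579]
wrist_force: [1.0, 0.9, -0.4]
finger_gap: 45.7
finger_force: 20.0
```

>>> carry_out(
  deltas=[
    {"dp": [0, 0, 0], "roll": 0, "gripper": 0.2},
    {"dp": [0, 0, 0], "roll": 0, "gripper": 0.2},
    {"dp": [0, 0, 0], "roll": 0, "gripper": 0.2},
    {"dp": [0, 0, -20], "roll": 0, "gripper": 0.2},
    {"dp": [0, 0, -55], "roll": 0, "gripper": 0.2},
    {"dp": [0, 0, -90], "roll": 0, "gripper": 0.2},
    {"dp": [0, 0, -90], "roll": 0, "gripper": 0.2},
  ],
)

```text
clock: 12.0
eef_pos: [614.1, 39.3, 138.8]
eef_rot: [3.131, 0.0, 1.58]
wrist_force: [1.3, -0.7, 1.6]
finger_gap: 56.5
finger_force: 0.0
```

```bash
python3 d.py 611 -95 130 90.4
```

```text
dp [-134.3   -4.4    8.7] roll 0.1 rows 3.2 clock 12.0 q [ 0.    0.5   1.41  0.    1.23 -0.  ]
```

>>> carry_out(
  deltas=[
    {"dp": [-128, -4, 10], "roll": 0, "gripper": -1},
    {"dp": [-128, -4, 10], "roll": 0, "gripper": -1},
    {"dp": [-128, -4, 10], "roll": 0, "gripper": -1},
    {"dp": [-128, -4, 10], "roll": 0, "gripper": -1},
    {"dp": [-128, -4, 40], "roll": 0, "gripper": -1},
    {"dp": [-128, -4, 72], "roll": 0, "gripper": -1},
    {"dp": [-128, -4, 75], "roll": 0, "gripper": -1},
    {"dp": [-128, -4, 75], "roll": 0, "gripper": -1},
  ],
)

```text
clock: 12.67
eef_pos: [607.8, -88.5, 55.1]
eef_rot: [-3.139, -0.001, 1.58]
wrist_force: [0.9, -0.2, 0.5]
finger_gap: 6.6
finger_force: 0.0
```

>>> carry_out(
  deltas=[
    {"dp": [4, 3, -8], "roll": 0, "gripper": -1},
    {"dp": [10, 3, -8], "roll": 0, "gripper": -1},
    {"dp": [15, 3, -8], "roll": 0, "gripper": -1},
    {"dp": [20, 3, -8], "roll": 0, "gripper": -1},
    {"dp": [20, 3, -8], "roll": 0, "gripper": -1},
  ],
)

```text
clock: 13.08
eef_pos: [611.8, -67.9, 65.2]
eef_rot: [3.14, 0.001, 1.581]
wrist_force: [-0.3, -3.2, 2.7]
finger_gap: -0.0
finger_force: 1.5
```

>>> carry_out(
  deltas=[
    {"dp": [4, 0, 0], "roll": 0, "gripper": -1},
    {"dp": [8, 0, 0], "roll": 0, "gripper": -1},
    {"dp": [12, 0, 0], "roll": 0, "gripper": -1},
    {"dp": [16, 0, 0], "roll": 0, "gripper": -1},
    {"dp": [20, 0, 0], "roll": 0, "gripper": -1},
    {"dp": [23, 0, 0], "roll": 0, "gripper": -1},
    {"dp": [26, 0, 0], "roll": 0, "gripper": -1},
    {"dp": [26, 0, 0], "roll": 0, "gripper": -1},
    {"dp": [26, 0, 0], "roll": 0, "gripper": -1},
  ],
)

```text
clock: 13.83
eef_pos: [611.1, -42.5, 64.0]
eef_rot: [3.142, -0.0, 1.58]
wrist_force: [1.6, -4.1, 2.7]
finger_gap: 0.4
finger_force: 2.1
```

>>> carry_out(
  deltas=[
    {"dp": [2, 0, 0], "roll": 0, "gripper": -1},
    {"dp": [4, 0, 0], "roll": 0, "gripper": -1},
    {"dp": [4, 0, 0], "roll": 0, "gripper": -1},
  ],
)

```text
clock: 14.08
eef_pos: [611.0, -38.7, 64.0]
eef_rot: [3.142, 0.0, 1.58]
wrist_force: [1.7, -5.1, 2.9]
finger_gap: 0.3
finger_force: 2.2
```

>>> carry_out(
  deltas=[
    {"dp": [2, 0, 0], "roll": 0, "gripper": -1},
    {"dp": [4, 0, 0], "roll": 0, "gripper": -1},
    {"dp": [4, 0, 0], "roll": 0, "gripper": -1},
  ],
)

```text
clock: 14.33
eef_pos: [611.0, -37.3, 64.1]
eef_rot: [3.141, 0.004, 1.579]
wrist_force: [1.5, -20.2, 3.1]
finger_gap: 0.7
finger_force: 10.1
```

Run:
```python
from h import *
s=read_state();print(s["clock"],s["eef_pos"],s["wrist_force"])
im=viewer.camera("side"); cv2.imwrite("pics/s4.png",cv2.resize(im[170:310,200:320,::-1],None,fx=4,fy=4,interpolation=cv2.INTER_CUBIC))
```

```text
14.3333 [611.02832296 -37.27329498  64.09906593] [  1.4840217  -20.18877939   3.10527305]
```

View pics/s4.png

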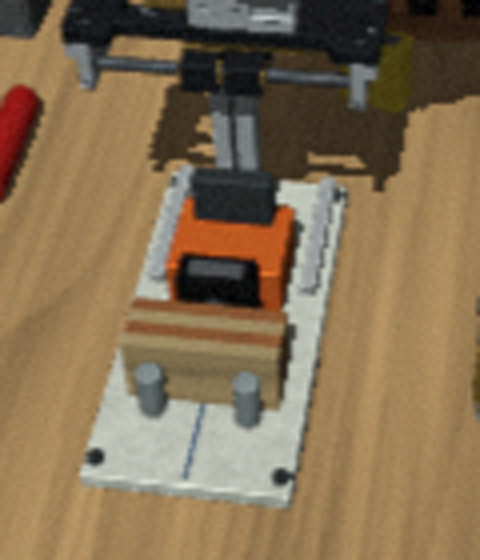

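>>> carry_out(
  deltas=[
    {"dp": [-15, 0, 0], "roll": 0, "gripper": -1},
    {"dp": [-30, 0, 0], "roll": 0, "gripper": -1},
    {"dp": [-50, 0, -5], "roll": 0, "gripper": -1},
    {"dp": [-70, 0, -40], "roll": 0, "gripper": -1},
    {"dp": [-100, 0, -70], "roll": 0, "gripper": 0.6},
    {"dp": [-230, -90, -70], "roll": 85, "gripper": 0.6},
    {"dp": [-230, -90, -70], "roll": 85, "gripper": 0.6},
    {"dp": [-230, -90, -70], "roll": 85, "gripper": 0.6},
    {"dp": [-230, -90, -70], "roll": 85, "gripper": 0.6},
    {"dp": [-230, -90, -70], "roll": 85, "gripper": 0.6},
    {"dp": [-230, -90, -70], "roll": 85, "gripper": 0.6},
    {"dp": [-230, -90, -70], "roll": 85, "gripper": 0.6},
  ],
)

```text
clock: 15.38
eef_pos: [522.2, -266.3, 133.5]
eef_rot: [-3.14, -0.0, 0.697]
wrist_force: [0.2, -0.2, -0.6]
finger_gap: 50.4
finger_force: 0.0
```

```bash
python3 - <<'E'
from h import *
im=viewer.camera("top"); cv2.imwrite("pics/t5.png",im[:,:,::-1])
cv2.imwrite("pics/t5c.png",cv2.resize(im[145:265,210:440,::-1],None,fx=3.4,fy=3.4,interpolation=cv2.INTER_CUBIC))
d=models.cut_out("top","packer0_c"); print([(x["p"],x["box"],rect("top",x["region"],65)) for x in d])
E
python3 d.py 521 -306 130 5
```

```text
[]
dp [-27.1  29.7   3.5] roll 35.2 rows 1.0 clock 15.4833 q [-0.53  0.45  1.49  0.    1.2   0.34]
```

View pics/t5c.png

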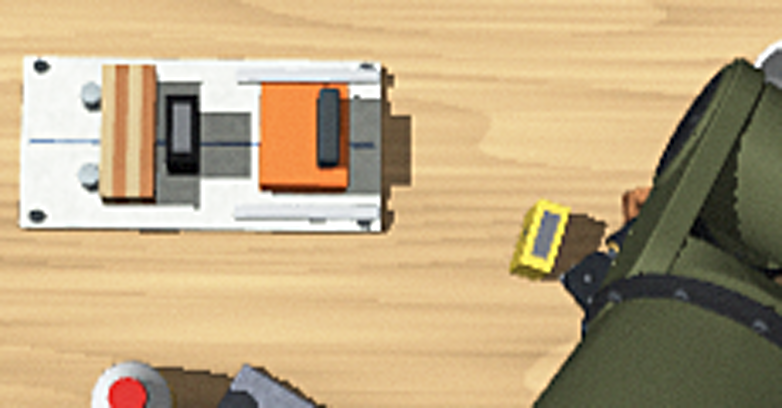

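Run:
```python
from h import *
g=lambda x,y:(210+x/3.4,145+y/3.4)
print(plane("top",g(182,130),68),plane("top",g(201,133),68),plane("top",g(155,130),58),plane("top",g(260,130),52),plane("top",g(40,142),12),plane("top",g(370,145),12))
```

```text
[[608.96264152  38.19347114]] [[607.13772355  25.57420313]] [[610.61234645  56.526094  ]] [[612.87428473 -13.67941923]] [[609.79844991 137.94693973]] [[611.24174808 -90.56788145]]
```

>>> carry_out(
  deltas=[
    {"dp": [-27, 30, 0], "roll": 7, "gripper": 0.6},
    {"dp": [-27, 30, 0], "roll": 14, "gripper": 0.6},
    {"dp": [-27, 30, 0], "roll": 21, "gripper": 0.6},
    {"dp": [-27, 30, 0], "roll": 28, "gripper": 0.6},
    {"dp": [-27, 30, 0], "roll": 35, "gripper": 0.6},
    {"dp": [-27, 30, 0], "roll": 35, "gripper": 0.6},
    {"dp": [-27, 30, 0], "roll": 35, "gripper": 0.6},
  ],
)

```text
clock: 16.07
eef_pos: [521.8, -305.8, 133.7]
eef_rot: [-3.141, 0.0, 0.101]
wrist_force: [0.5, 0.3, 0.5]
finger_gap: 75.1
finger_force: 0.0
```

```bash
python3 d.py 521 -306 34 5
```

```text
dp [-0.7  0.2 99.7] roll 0.8 rows 2.4 clock 16.0667 q [-0.59  0.48  1.44  0.    1.22  0.88]
```

>>> carry_out(
  deltas=[
    {"dp": [-1, 0, 30], "roll": 1, "gripper": 0.6},
    {"dp": [-1, 0, 65], "roll": 1, "gripper": 0.6},
    {"dp": [-1, 0, 90], "roll": 1, "gripper": 0.6},
    {"dp": [-1, 0, 99], "roll": 1, "gripper": 0.6},
    {"dp": [-1, 0, 99], "roll": 1, "gripper": 0.6},
    {"dp": [-1, 0, 99], "roll": 1, "gripper": -0.3},
    {"dp": [-1, 0, 99], "roll": 1, "gripper": -0.3},
    {"dp": [-1, 0, 99], "roll": 1, "gripper": -0.3},
    {"dp": [-1, 0, 99], "roll": 1, "gripper": -0.3},
    {"dp": [-1, 0, 99], "roll": 1, "gripper": -0.3},
    {"dp": [-1, 0, 99], "roll": 1, "gripper": -0.3},
  ],
  newtons=20,
)

```text
clock: 16.98
eef_pos: [521.4, -306.4, 36.1]
eef_rot: [3.141, -0.001, 0.077]
wrist_force: [-0.5, -0.8, 6.3]
finger_gap: 46.0
finger_force: 20.0
```

```bash
python3 d.py 611 11 175 90.5
```

```text
dp [ 113.9 -309.4 -139.1] roll -86.1 rows 8.6 clock 16.9833 q [-0.59  0.6   1.51 -0.    1.03  0.9 ]
```

>>> carry_out(
  deltas=[
    {"dp": [0, 0, -25], "roll": 0, "gripper": -0.3},
    {"dp": [0, 0, -60], "roll": 0, "gripper": -0.3},
    {"dp": [0, 0, -100], "roll": 0, "gripper": -0.3},
    {"dp": [10, -30, -136], "roll": -7, "gripper": -0.3},
    {"dp": [114, -309, -136], "roll": -86, "gripper": -0.3},
    {"dp": [114, -309, -136], "roll": -86, "gripper": -0.3},
    {"dp": [114, -309, -136], "roll": -86, "gripper": -0.3},
    {"dp": [114, -309, -136], "roll": -86, "gripper": -0.3},
    {"dp": [114, -309, -136], "roll": -86, "gripper": -0.3},
    {"dp": [114, -309, -136], "roll": -86, "gripper": -0.3},
    {"dp": [114, -309, -136], "roll": -86, "gripper": -0.3},
    {"dp": [114, -309, -136], "roll": -86, "gripper": -0.3},
  ],
)

```text
clock: 17.98
eef_pos: [611.6, 16.1, 171.1]
eef_rot: [-3.141, -0.001, 1.209]
wrist_force: [-0.6, -0.1, -1.2]
finger_gap: 45.8
finger_force: 20.0
```

```bash
python3 d.py 610 11 120 90.5
```

```text
dp [-5.4  0.4 51.1] roll -21.2 rows 1.2 clock 17.9833 q [-0.03  0.46  1.38  0.    1.3   0.33]
```

>>> carry_out(
  deltas=[
    {"dp": [-5, 0, 10], "roll": -7, "gripper": -0.3},
    {"dp": [-5, 0, 30], "roll": -14, "gripper": -0.3},
    {"dp": [-5, 0, 50], "roll": -21, "gripper": -0.3},
    {"dp": [-5, 0, 50], "roll": -21, "gripper": -0.3},
    {"dp": [-5, 0, 50], "roll": -21, "gripper": -0.3},
    {"dp": [-5, 0, 50], "roll": -21, "gripper": -0.3},
  ],
)

```text
clock: 18.48
eef_pos: [609.6, 6.1, 122.3]
eef_rot: [3.14, -0.0, 1.561]
wrist_force: [0.3, 0.2, -0.5]
finger_gap: 45.9
finger_force: 20.0
```

```bash
python3 d.py 610 11 43 90.5
```

```text
dp [ 4.9  0.3 79.3] roll -1.1 rows 1.9 clock 18.4833 q [-0.05  0.51  1.43  0.    1.2  -0.04]
```

>>> carry_out(
  deltas=[
    {"dp": [5, 0.5, 25], "roll": -1, "gripper": -0.3},
    {"dp": [5, 0.5, 50], "roll": -1, "gripper": -0.3},
    {"dp": [5, 0.5, 68], "roll": -1, "gripper": -0.3},
    {"dp": [5, 0.5, 76], "roll": -1, "gripper": -0.3},
    {"dp": [5, 0.5, 79], "roll": -1, "gripper": -0.3},
    {"dp": [5, 0.5, 79], "roll": -1, "gripper": -0.3},
  ],
)

```text
clock: 18.98
eef_pos: [610.2, 11.1, 43.1]
eef_rot: [3.141, 0.0, 1.581]
wrist_force: [0.6, -0.2, -0.7]
finger_gap: 46.0
finger_force: 20.0
```

>>> carry_out(
  deltas=[
    {"dp": [0, 0, 0], "roll": 0, "gripper": 0.2},
    {"dp": [0, 0, 0], "roll": 0, "gripper": 0.2},
    {"dp": [0, 0, 0], "roll": 0, "gripper": 0.2},
    {"dp": [0, 0, -20], "roll": 0, "gripper": 0.2},
    {"dp": [0, 0, -55], "roll": 0, "gripper": 0.2},
    {"dp": [0, 0, -90], "roll": 0, "gripper": 0.2},
    {"dp": [0, 0, -90], "roll": 0, "gripper": 0.2},
    {"dp": [0, 0, -90], "roll": 0, "gripper": 0.2},
  ],
)

```text
clock: 19.65
eef_pos: [610.7, 11.1, 134.6]
eef_rot: [3.137, 0.0, 1.583]
wrist_force: [-0.1, -0.1, -0.9]
finger_gap: 56.4
finger_force: 0.0
```

```bash
python3 d.py 611 -90 63 90.5
```

```text
dp [-101.1   -1.2   71.6] roll 0.2 rows 3.0 clock 19.65 q [-0.04  0.49  1.42 -0.    1.22 -0.05]
```

>>> carry_out(
  deltas=[
    {"dp": [-101, -1, 0], "roll": 0, "gripper": -1},
    {"dp": [-101, -1, 0], "roll": 0, "gripper": -1},
    {"dp": [-101, -1, 0], "roll": 0, "gripper": -1},
    {"dp": [-101, -1, 0], "roll": 0, "gripper": -1},
    {"dp": [-101, -1, 30], "roll": 0, "gripper": -1},
    {"dp": [-101, -1, 62], "roll": 0, "gripper": -1},
    {"dp": [-101, -1, 69], "roll": 0, "gripper": -1},
    {"dp": [-101, -1, 69], "roll": 0, "gripper": -1},
    {"dp": [-101, -1, 69], "roll": 0, "gripper": -1},
  ],
)

```text
clock: 20.4
eef_pos: [610.1, -89.4, 63.7]
eef_rot: [-3.142, -0.0, 1.583]
wrist_force: [0.1, -0.8, 0.8]
finger_gap: 1.6
finger_force: 0.0
```

>>> carry_out(
  deltas=[
    {"dp": [5, 0, 0], "roll": 0, "gripper": -1},
    {"dp": [10, 0, 0], "roll": 0, "gripper": -1},
    {"dp": [14, 0, 0], "roll": 0, "gripper": -1},
    {"dp": [18, 0, 0], "roll": 0, "gripper": -1},
    {"dp": [22, 0, 0], "roll": 0, "gripper": -1},
    {"dp": [26, 0, 0], "roll": 0, "gripper": -1},
    {"dp": [29, 0, 0], "roll": 0, "gripper": -1},
    {"dp": [32, 0, 0], "roll": 0, "gripper": -1},
    {"dp": [34, 0, 0], "roll": 0, "gripper": -1},
    {"dp": [36, 0, 0], "roll": 0, "gripper": -1},
    {"dp": [36, 0, 0], "roll": 0, "gripper": -1},
  ],
)

```text
clock: 21.32
eef_pos: [609.7, -53.7, 63.3]
eef_rot: [3.141, 0.0, 1.583]
wrist_force: [0.5, -4.6, 3.2]
finger_gap: 0.4
finger_force: 1.9
```

>>> carry_out(
  deltas=[
    {"dp": [1, 0, 0], "roll": 0, "gripper": -1},
    {"dp": [2, 0, 0], "roll": 0, "gripper": -1},
    {"dp": [3, 0, 0], "roll": 0, "gripper": -1},
    {"dp": [3, 0, 0], "roll": 0, "gripper": -1},
  ],
)

```text
clock: 21.65
eef_pos: [609.6, -51.1, 63.3]
eef_rot: [3.141, 0.001, 1.583]
wrist_force: [0.8, -5.7, 4.3]
finger_gap: 0.6
finger_force: 2.9
```

>>> carry_out(
  deltas=[
    {"dp": [1, 0, 0], "roll": 0, "gripper": -1},
    {"dp": [2, 0, 0], "roll": 0, "gripper": -1},
    {"dp": [3, 0, 0], "roll": 0, "gripper": -1},
    {"dp": [3, 0, 0], "roll": 0, "gripper": -1},
  ],
)

```text
clock: 21.98
eef_pos: [609.6, -48.7, 63.3]
eef_rot: [3.141, 0.001, 1.582]
wrist_force: [1.1, -10.0, 4.4]
finger_gap: 0.5
finger_force: 4.9
```

>>> carry_out(
  deltas=[
    {"dp": [1, 0, 0], "roll": 0, "gripper": -1},
    {"dp": [2, 0, 0], "roll": 0, "gripper": -1},
    {"dp": [2, 0, 0], "roll": 0, "gripper": -1},
    {"dp": [2, 0, 0], "roll": 0, "gripper": -1},
  ],
)

```text
clock: 22.32
eef_pos: [609.6, -48.6, 63.4]
eef_rot: [3.141, 0.004, 1.582]
wrist_force: [1.7, -21.1, 3.7]
finger_gap: 0.3
finger_force: 10.8
```

Run:
```python
from h import *
s=read_state();print(s["clock"],s["eef_pos"],s["wrist_force"])
a=viewer.camera("side"); d=models.cut_out("side","plug_c"); print([(x["p"],x["box"]) for x in d]); b=viewer.camera("top")
c=cv2.resize(a[170:310,205:310,::-1],None,fx=3.5,fy=3.5,interpolation=cv2.INTER_CUBIC); e=cv2.resize(b[140:280,95:330,::-1],None,fx=1.7,fy=1.7,interpolation=cv2.INTER_CUBIC)
e=cv2.copyMakeBorder(e,0,c.shape[0]-e.shape[0],0,0,cv2.BORDER_CONSTANT)
cv2.imwrite("pics/fin.png",np.hstack([c,e]))
```

```text
22.3167 [609.62176335 -48.5825061   63.35162971] [  1.65209254 -21.09309999   3.66867365]
[]
```

View pics/fin.png

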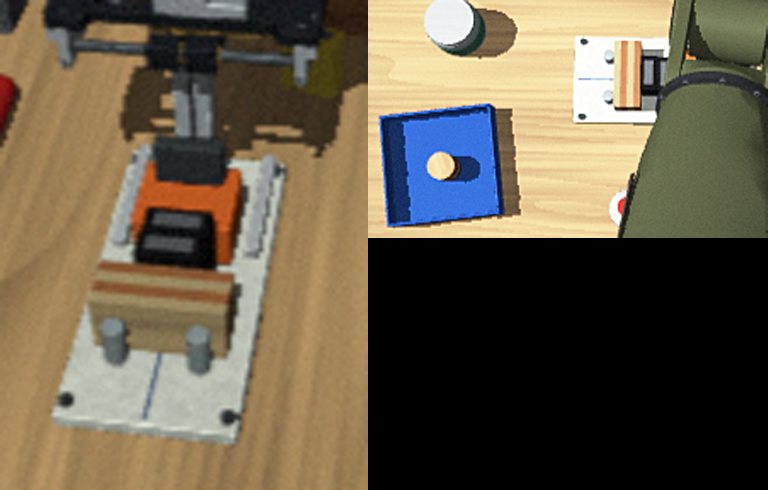

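```bash
python3 -c "
from h import *
print(read_state()['wrist_force'],manip.sign_off())"
```

```text
the job is handed in; nothing more can be done
[  0.84653453 -20.99349717   3.225019  ] None
```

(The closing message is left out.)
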